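Press a heat sink home with the trigger clamp, then release it

TASK

Pump the orange trigger of the blue bench clamp until its jaw has pushed the finned heat sink fully home against the fixed end stop. Then press the red release lever and keep it down until the jaw has run all the way back, leaving the heat sink at the stop. Work only with the two levers: do not push the heat sink or the jaw by hand, and do not disturb the things lying around.

Things in the scene. Friction and masses are not known exactly. Their poses are not given: they have to be found in the camera images.
- clamp: blue ratchet bar clamp fixed to the bench; base plate 272 x 80 x 10 mm. Origin: underside of the base on the centre line, z up. Its +x runs along the bar from the orange trigger (rear) to the fixed end stop (front), whose face is at x = +125 mm, 40 mm high. Two low dark rails guide the heat sink. Pumping on once the heat sink is home only squeezes the sprung jaw pad more and does no harm
- trigger_pad (a point): middle of the top face of the grooved orange trigger pad, 44 mm along the clamp's x, 30 mm wide; it moves with the trigger. At rest about 98 mm above the bench and 115 mm behind the clamp's origin; a full stroke lowers it about 38 mm, straight down to within 10 mm
- trigger (a joint): pump trigger, rad: 0 = up at rest, 0.5 = fully pressed, a hard stop. Pressed down at its pad with 3 to 6 N, up to 15 N when the jaw squeezes; it springs back up. The ratchet catches every 8 mm: a full stroke (over 0.43) gains about 16 mm of jaw travel, a half stroke 8 mm or nothing. Let it come fully up before the next stroke
- release_pad (a point): middle of the top face of the red release lever's pad (26 mm long along the clamp's x, 30 mm wide), about 74 mm above the bench at rest, 53 mm in front of the clamp's origin. The blue head behind it rises to 86 mm and ends 42 mm behind this point
- release (a joint): release lever, rad: 0 = up at rest, 0.30 = fully pressed, a hard stop. Pressed straight down at its pad; full travel is about 15 mm at the pad and takes 2 to 5 N; past 0.2 the jaw is free for as long as the lever is held down. It springs back up. It also bobs a little as the ratchet clicks
- jaw (a joint): travel of the sliding jaw, m: 0 = fully back, grows towards the stop; starts between 0 and 0.02. The black pad's face is at clamp x = 41 mm + travel, so it meets the heat sink, when that is home, at 0.054. The ratchet holds the jaw (after a stroke it drops back by under 8 mm to a tooth); once released, a spring drives it back at about 0.1 m/s
- heat_sink: grey finned aluminium heat sink, 30 mm along the clamp's x, 36 mm wide, 18 mm high, lying loose between the rails. Origin: centre of its underside. It starts 15 to 31 mm short of home
- seat (a point): where the heat sink's origin is when it is fully home against the end stop (110 mm in front of the clamp's origin, 10 mm above the bench)
- side_cutters: bystander: red-handled side cutters, 48 x 140 x 13 mm, on the grey mat
- fuse_pack: bystander: small beige card box, 30 x 50 x 16 mm, beside the clamp
- solder_reel: bystander: grey reel, 53 mm across, 24 mm high, beside the clamp
- tip_tin: bystander: round white tin, 31 mm across, 14 mm high, beside the clamp
There are look-alikes about, which are no part of the job. What is shaped like the heat_sink but yellow is not meant.

How it is judged (in metres and radians):
On the way, in this order (a step that is already met when the one before it is completed fails the run):
1. the jaw has pushed the heat sink home against the end stop (distance between heat_sink and seat below 0.006 m and value of joint jaw above 0.045 m), for 0.2 s.
2. the release lever is pressed and the jaw runs fully back (value of joint release above 0.1 rad and value of joint jaw below 0.006 m), for 0.05 s.
At the end, for the whole second after the job is handed in: the heat sink rests within 8 mm of fully home at the end stop and within 10 degrees of square, the jaw is back within 6 mm of its rear end, and both levers are up again (distance between heat_sink and seat below 0.008 m and angle between the x axis of heat_sink and the x axis of clamp, either way round below 0.17 rad and value of joint jaw below 0.006 m and value of joint each of trigger, release below 0.08 rad and linear speed of heat_sink below 0.02 m/s); the robot touches nothing.
It fails at once if the robot touches the heat sink (contact force between the arm and heat_sink above 0.5 N).
It fails at once if the jaw is moved by hand (contact force between the arm and jaw above 1 N).
It fails at once if a bystander is disturbed by more than 20 mm (distance of any of side_cutters, fuse_pack, solder_reel, tip_tin from where it was at the start of the episode above 0.02 m).
It also fails if it takes over 40 s, if anything falls off the work surface, if the arm or the gripper's body presses on something with over 40 N, if the wrist force passes 120 N, or if a joint passes its speed limit or range.

ROBOT

A 6-joint arm with a two-finger parallel gripper is mounted at the origin on a cart in front of the work surface, level with it; the furniture and walls round the work are solid. World frame = base frame: x ahead of the robot, y to its left, z up, the work surface at z = 0. Lengths are in mm, angles in rad, forces in N, time in s.
With the tool pointing down it reaches from about 350 to 775 mm from the base axis. Payload 7.3 kg.
Tool frame: the origin (TCP) lies at the centre of the arm's flange, where the gripper is bolted on; the fingertips stand 178 mm ahead of it and the grasp point (between the pads) lies 159 mm ahead of it; z points along the fingers, y is the direction in which the jaws open and shut (so a half turn about z gives the same grasp; the last joint's range is limited). The gripper opens to 92 mm and grips with 3 to 60 N. Pads are 19 mm wide; open, the fingers measure 130 mm over their backs; the gripper's body (75 mm by 190 mm) begins 47 mm behind the grasp point.
Start: joints at [-1.343, 0.342, 1.524, -0, 1.275, -0.146], TCP at [191.726, -488.742, 404.741] pointing down, gripper open.
Joint ranges: [-2.53, 2.53], [-0.77, 2.02], [0.04, 2.7], [-1, 4.14], [0.28, 2.66], [-3.11, 3.11]. Speed limits (rad/s): [2.57, 2.57, 3.14, 3.14, 3.14, 3.14].

INTERFACE

Orientations are given as [roll, pitch, yaw] about the fixed x, y, z axes, in that order (R = Rz(yaw) Ry(pitch) Rx(roll)).
In Python, from plant import get_obs, capture, close_job gives the robot as it stands. The module is installed in compiled form; this text tells all that it offers.
- The arm moves only by the shell command python3 -m pendant 'ROWS'. ROWS is JSON, a list of rows, each a list of 3 entries, a list of its own where there are three numbers: the shift along the tool's x, y, z in m, then the turn, a rotation vector about the tool's x, y, z in rad, then the finger opening in m, from 0 to 0.0918. In form: [[[tx, ty, tz], [wx, wy, wz], fingers], ...]. A call has 1 to 10 rows; each row is the pose to reach, as a shift and turn from the pose commanded when the call began, along the tool's axes at that moment; what a row does not reach only later rows make up. A row lasts 1/12 s, in which the tool goes at most 41.7 mm and 7.16 degrees, less where a joint would pass 70% of its speed; a pose out of reach is approached as far as the arm can. A call with a gripper value outside its range is refused whole. The fingers move at their own pace and stop on an object; the grip force is fixed at half the most. Time passes only in rows, so rows that repeat a pose let the fingers close. It gives the time, the measured TCP pose, the force and the opening at its end, in the units of the state.
- get_obs(): the state, without advancing time (a new reading comes with each control period).
- capture(name): name is "side" or "top"; returns a dict with "color" (384x512x3 uint8, red, green, blue), "mtx" (3x3 intrinsics, pixels), "rvec" (rotation vector, rad) and "tvec" (3), from world to camera coordinates, as OpenCV has them. Camera axes: x right, y down, z forward; pixel columns grow to the right and rows downward; lengths in mm; the calibration is good to about 2 mm. A picture is of the moment at which its call begins. There is no depth.
- close_job(): hands the job in, once; it reports no verdict.
The state is a dict: "time": time; "joint_positions": joint angles; "dq": joint speeds; "tau": joint torques, N m; "tool_pos": TCP position; "tcp_rot": TCP orientation; "contact_force": force on the tool from outside, world axes, zero at the start; "moment": the same for the moment, N m; "grip_width": finger opening in mm.
Only numpy, scipy, OpenCV 4.12 (cv2) and the standard library are available. Lean on these libraries where they do the work, as an engineer would, in place of code of your own. Each camera call takes 0.05 s, during which the arm holds its last target. There are 200 camera calls.

## Working session

There is one attempt and no reset: what is moved stays moved. The work goes in short steps, Python scripts to look and compute and a shell command to move; the robot and the scene stay as the last step left them, time stands still between calls to the robot, and variables do not carry over. Pictures are saved under pics/ and viewed, about 8 in all and at most 12, crops included, and the job is handed in when it is done.

```bash
mkdir -p pics; python3 - <<'E'
from plant import *
import cv2,numpy as np
o=get_obs();print({k:np.round(v,3).tolist() for k,v in o.items()})
for n in("top","side"):
    c=capture(n);print(n,c["mtx"].tolist(),np.ravel(c["rvec"]).tolist(),np.ravel(c["tvec"]).tolist())
    cv2.imwrite(f"pics/{n}0.png",cv2.resize(c["color"][:,:,::-1],(800,600),interpolation=cv2.INTER_CUBIC))
    np.savez(f"{n}0.npz",**c)
E
```

```text
{'time': 0.0, 'joint_positions': [-1.343, 0.343, 1.525, -0.0, 1.275, -0.146], 'dq': [-0.002, -0.001, 0.0, -0.001, -0.001, -0.001], 'tau': [-0.0, -43.124, -24.423, 0.072, 0.056, -0.0], 'tool_pos': [191.688, -488.61, 404.041], 'tcp_rot': [-3.14, -0.0, 0.374], 'contact_force': [-0.432, -0.037, -1.066], 'moment': [-0.011, -0.045, 0.005], 'grip_width': 91.73}
top [[458.4687092372591, 0.0, 259.0702409784405], [0.0, 458.4687092372591, 190.02702739363946], [0.0, 0.0, 1.0]] [2.1508076019748854, -2.197594339300742, 0.014960861402354137] [398.1251013826393, 536.124503132919, 910.1797461014861]
side [[490.8102344309755, 0.0, 258.40200983571316], [0.0, 490.8102344309755, 192.4217537227542], [0.0, 0.0, 1.0]] [0.4211609174940895, -2.621251741459985, 1.379754823393338] [627.3205479681939, -33.58839845025274, 1123.9295135607208]
```

View pics/top0.png

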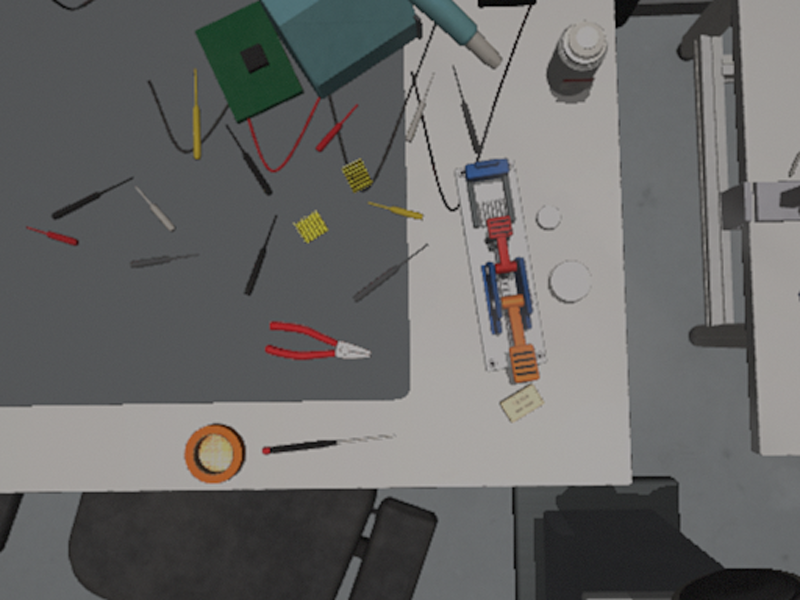

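View pics/side0.png

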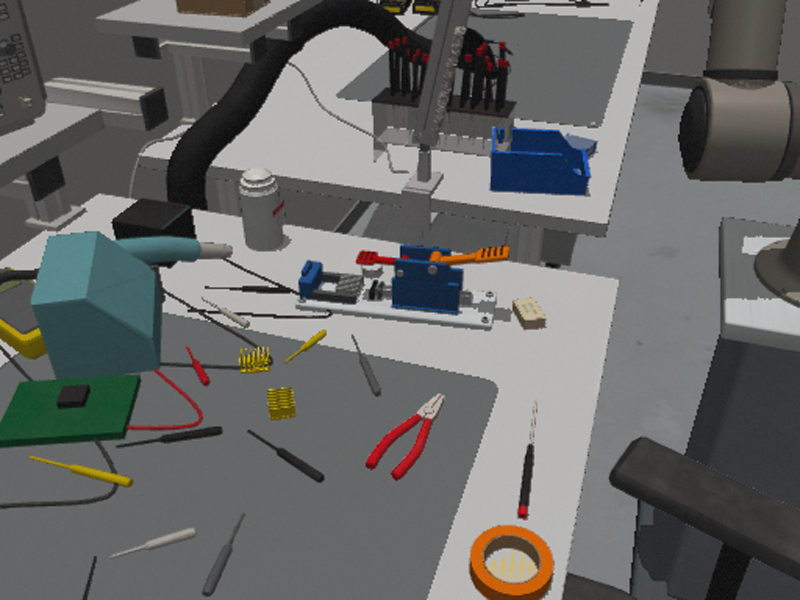

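The top view shows the clamp at the right of the mat: trigger pad at about (524,363), release pad (499,229), end stop (487,170), heat sink (492,210). The fuse pack is close behind the trigger at (521,402), the reel is at (570,281) and the tin at (549,217).
Possible mix-ups:
- Orange trigger (524,363), against the orange tape (215,452).
- Red release lever (499,229), against the cutters (310,340) and the red screwdriver handles (337,127) and (60,237).
- Grey heat sink in the clamp (492,210), against the yellow ones (357,175) and (310,227).

I'm choosing the parts that are on the clamp.

```bash
cat > h.py <<'E'
import numpy as np,cv2
from plant import *
def ray(c,uv,z):
    R=cv2.Rodrigues(np.array(c["rvec"],float))[0];t=np.ravel(c["tvec"])
    d=R.T@np.linalg.inv(c["mtx"])@[uv[0],uv[1],1];o=-R.T@t
    return o+d*(z-o[2])/d[2]
def tri(c1,u1,c2,u2):
    P=[np.array(c["mtx"])@np.c_[cv2.Rodrigues(np.array(c["rvec"],float))[0],np.ravel(c["tvec"])] for c in(c1,c2)]
    X=cv2.triangulatePoints(P[0],P[1],np.array(u1,float),np.array(u2,float)).ravel();return X[:3]/X[3]
def proj(c,p): return cv2.projectPoints(np.array(p,float).reshape(-1,3),np.array(c["rvec"],float),np.array(c["tvec"],float),np.array(c["mtx"]),None)[0].reshape(-1,2)
E
python3 - <<'E'
from h import *
t=dict(np.load("top0.npz"));s=dict(np.load("side0.npz"));k=1.5625
for n,u,z in[("c1",(458,172),10),("c2",(515,160),10),("c3",(546,360),10),("c4",(488,370),10),("fuse",(521,403),16),("reel",(570,281),24),("tin",(549,217),14)]:
    print(n,ray(t,np.array(u)/k,z).round(1))
hsv=cv2.cvtColor(t["color"],cv2.COLOR_RGB2HSV)
roi=np.zeros(hsv.shape[:2],np.uint8);roi[95:250,285:360]=1
O=cv2.inRange(hsv,(5,120,60),(18,255,255))*roi;Rr=(cv2.inRange(hsv,(0,120,50),(4,255,255))|cv2.inRange(hsv,(172,120,50),(180,255,255)))*roi
B=cv2.inRange(hsv,(100,120,30),(125,255,255))*roi
for n,m,z in(("O",O,98),("R",Rr,74),("B",B,60)):
    ys,xs=np.nonzero(m);print(n,len(xs))
    for y in range(ys.min(),ys.max()+1,2):
        q=xs[ys==y]
        if len(q):print(y,q.min(),q.max(),ray(t,(q.mean(),y),z)[:2].round(0),end="; ")
    print()
cv2.imwrite("pics/crop.png",cv2.resize(t["color"][95:260,280:375,::-1],None,fx=3.6,fy=3.6,interpolation=cv2.INTER_CUBIC))
E
```

```text
c1 [709.7 312.9  10. ]
c2 [723.5 237.2  10. ]
c3 [458.8 204.6  10. ]
c4 [447.2 280.2  10. ]
fuse [404.3 239.3  16. ]
reel [560.2 172.9  24. ]
tin [645.6 195.6  14. ]
O 576
188 331 334 [541. 247.]; 190 321 334 [538. 256.]; 192 321 335 [534. 255.]; 194 321 335 [530. 256.]; 196 322 332 [526. 258.]; 198 325 332 [523. 255.]; 200 326 332 [519. 254.]; 202 326 333 [515. 253.]; 204 327 333 [512. 252.]; 206 327 333 [508. 253.]; 208 327 334 [504. 252.]; 210 328 334 [500. 251.]; 212 328 334 [497. 251.]; 214 328 334 [493. 251.]; 216 329 334 [489. 250.]; 218 329 335 [486. 249.]; 220 330 335 [482. 249.]; 222 327 340 [478. 247.]; 224 326 340 [474. 248.]; 226 326 341 [471. 246.]; 228 327 341 [467. 246.]; 230 327 342 [463. 247.]; 232 327 342 [460. 246.]; 234 328 343 [456. 247.]; 236 328 343 [452. 244.]; 238 328 343 [449. 249.]; 240 329 344 [445. 242.]; 242 329 343 [441. 243.]; 244 330 333 [438. 252.]; 
R 337
138 324 325 [639. 257.]; 140 312 326 [635. 269.]; 142 312 326 [632. 266.]; 144 312 326 [628. 271.]; 146 313 326 [624. 267.]; 148 313 326 [620. 271.]; 150 313 326 [616. 267.]; 152 314 323 [612. 269
[... 285 characters left out ...]

102 317 317 [713. 268.]; 104 305 314 [709. 282.]; 106 298 320 [706. 291.]; 108 298 324 [701. 280.]; 110 298 319 [698. 285.]; 112 298 310 [694. 294.]; 114 299 301 [690. 302.]; 166 333 334 [586. 239.]; 168 312 334 [583. 263.]; 170 309 335 [579. 268.]; 172 309 335 [575. 267.]; 174 309 335 [571. 268.]; 176 309 336 [567. 264.]; 178 310 336 [563. 260.]; 180 310 336 [559. 263.]; 182 310 337 [555. 262.]; 184 311 337 [551. 260.]; 186 311 337 [548. 260.]; 188 311 338 [544. 259.]; 190 312 338 [540. 258.]; 192 312 338 [536. 258.]; 194 312 339 [532. 259.]; 196 313 339 [528. 255.]; 198 313 339 [524. 255.]; 200 313 313 [521. 281.]; 204 314 314 [513. 279.]; 206 314 314 [509. 279.]; 212 315 315 [497. 277.];
```

View pics/crop.png

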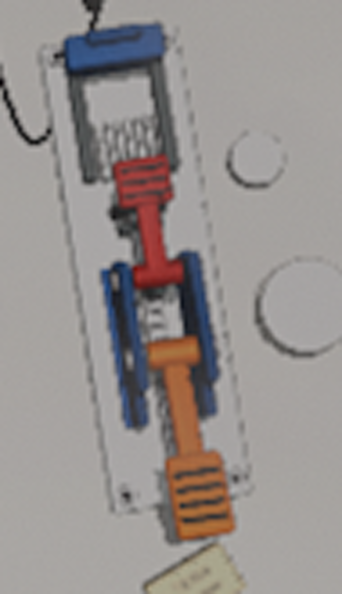

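The crop confirms the choice: orange grooved trigger pad at crop (200,495), red release pad at (143,180), and the heat sink behind and under it at about (130,135), short of the blue stop.

The pads and head agree on an origin near (573,257) with yaw 0.123. Next I'll close the fingers and go towards the trigger through a waypoint.

```bash
python3 - <<'E'
from h import *
t=dict(np.load("top0.npz"));s=dict(np.load("side0.npz"));k=1.5625
print("trig",tri(t,np.array((523.5,363))/k,s,np.array((494,254))/k).round(1),"rel",tri(t,np.array((499,228))/k,s,np.array((368,256))/k).round(1))
E
python3 -m pendant '[[[0.355,-0.225,0.04],[0,0,0.25],0],[[0.355,-0.225,0.04],[0,0,0.25],0],[[0.355,-0.225,0.04],[0,0,0.25],0],[[0.355,-0.225,0.04],[0,0,0.25],0],[[0.355,-0.225,0.04],[0,0,0.25],0],[[0.355,-0.225,0.04],[0,0,0.25],0],[[0.355,-0.225,0.04],[0,0,0.25],0],[[0.355,-0.225,0.04],[0,0,0.25],0],[[0.355,-0.225,0.04],[0,0,0.25],0],[[0.355,-0.225,0.04],[0,0,0.25],0]]'
```

```text
trig [457.5 243.9  94. ] rel [623.7 266.6  72.8]
time: 0.93
tool_pos: [435.5, -154.9, 365.3]
tcp_rot: [-3.142, 0.0, 0.124]
contact_force: [0.3, -0.3, -0.3]
grip_width: 29.6
```

```bash
python3 -m pendant '[[[0.068,-0.39,0.03],[0,0,0],0],[[0.068,-0.39,0.03],[0,0,0],0],[[0.068,-0.39,0.03],[0,0,0],0],[[0.068,-0.39,0.03],[0,0,0],0],[[0.068,-0.39,0.03],[0,0,0],0],[[0.068,-0.39,0.03],[0,0,0],0],[[0.068,-0.39,0.03],[0,0,0],0],[[0.068,-0.39,0.064],[0,0,0],0],[[0.068,-0.39,0.064],[0,0,0],0],[[0.068,-0.39,0.064],[0,0,0],0]]'; python3 - <<'E'
from h import *
print(get_obs()["tool_pos"])
for n in("top","side"):
    c=capture(n);np.savez(f"{n}1.npz",**c)
    im=c["color"][:,:,::-1];im=im[90:280,250:400] if n=="top" else im[110:220,170:360]
    cv2.imwrite(f"{n}1.png",cv2.resize(im,(400,500) if n=="top" else (400,232),interpolation=cv2.INTER_CUBIC))
a=cv2.imread("top1.png");b=cv2.imread("side1.png");b=cv2.copyMakeBorder(b,0,500-b.shape[0],0,0,0)
cv2.imwrite("pics/p4.png",np.hstack([a,b]))
E
```

```text
time: 1.77
tool_pos: [453.3, 241.4, 300.2]
tcp_rot: [-3.141, 0.001, 0.125]
contact_force: [-0.8, -0.6, 0.7]
grip_width: 0.6
[453.34690677 241.38932268 300.20679285]
```

View pics/p4.png

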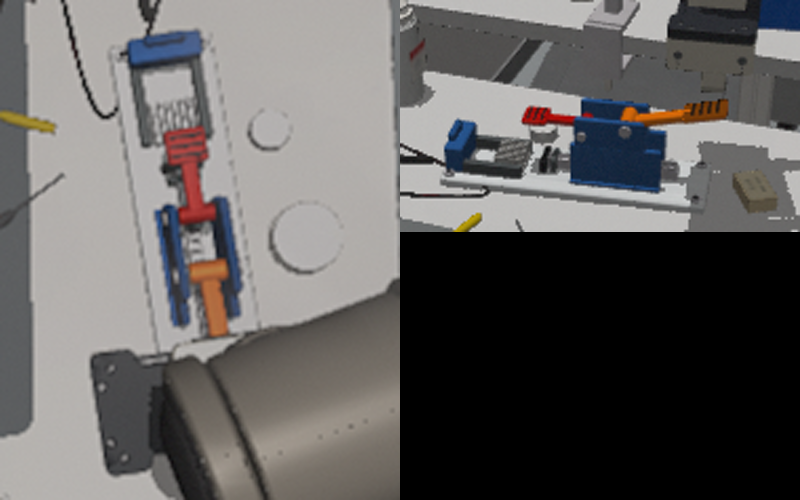

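```bash
python3 - <<'E'
from h import *
c=dict(np.load("side1.npz"))
p=proj(c,[[453,241,122],[453,241,98],[459,244,98],[457.5,244,94]]);print(((p-[170,110])*400/190+[400,0]).round(0), get_obs()["joint_positions"].round(2))
s=c["color"][110:220,170:360,::-1];cv2.imwrite("pics/p5.png",cv2.resize(s[10:80,110:190],(800,700),interpolation=cv2.INTER_CUBIC)[:600])
E
```

```text
[[714.  85.]
 [712. 106.]
 [705. 107.]
 [706. 111.]] [0.34 0.43 1.7  0.   1.01 1.78]
```

View pics/p5.png

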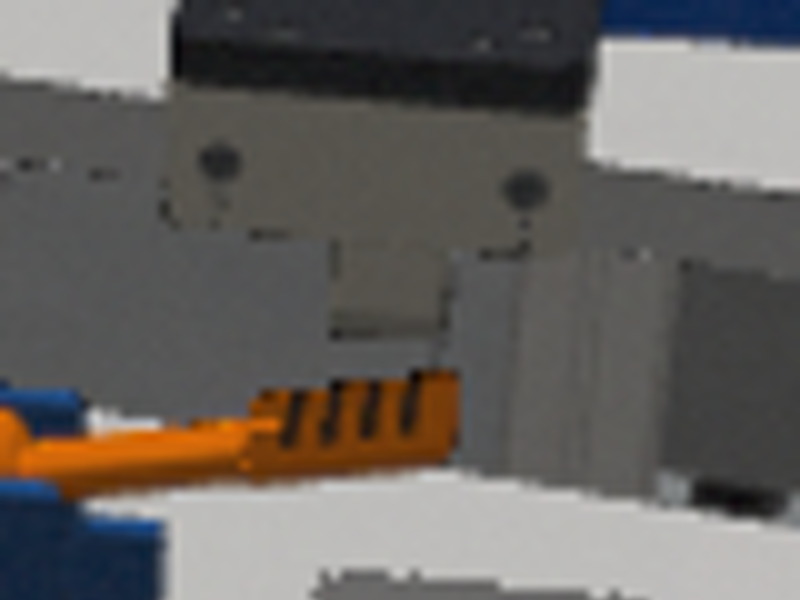

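The fingertips are over the pad, a few mm to its rear. I'll go forward 5 mm and make a trial stroke.

```bash
python3 -m pendant '[[[0.005,0,0.01],[0,0,0],0],[[0.005,0,0.022],[0,0,0],0],[[0.005,0,0.034],[0,0,0],0],[[0.005,0,0.044],[0,0,0],0],[[0.005,0,0.052],[0,0,0],0],[[0.005,0,0.058],[0,0,0],0],[[0.005,0,0.058],[0,0,0],0]]'; python3 - <<'E'
from h import *
c=capture("side");np.savez("side2.npz",**c)
cv2.imwrite("pics/p6.png",cv2.resize(c["color"][120:220,190:360,::-1],(800,470),interpolation=cv2.INTER_CUBIC))
E
```

```text
time: 2.45
tool_pos: [459.3, 238.0, 243.5]
tcp_rot: [-3.141, -0.0, 0.122]
contact_force: [-3.4, 3.8, 7.3]
grip_width: 0.2
```

View pics/p6.png

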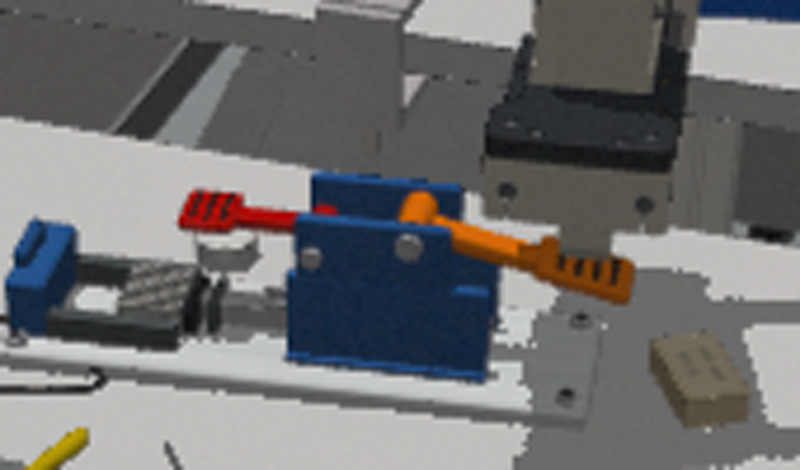

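Finger is on the pad, trigger clearly down, and the jaw pad (195,310) is near or touching the heat sink (160,290). I'll press a bit deeper to find the hard stop.

```bash
python3 -m pendant '[[[0,0,0.003],[0,0,0],0],[[0,0,0.003],[0,0,0],0]]';python3 -m pendant '[[[0,0,0.003],[0,0,0],0],[[0,0,0.003],[0,0,0],0]]';python3 -m pendant '[[[0,0,0.002],[0,0,0],0],[[0,0,0.002],[0,0,0],0]]'
```

```text
time: 2.67
tool_pos: [459.6, 238.0, 240.9]
tcp_rot: [-3.141, -0.001, 0.122]
contact_force: [-1.1, 1.9, 4.7]
grip_width: 0.4
time: 2.83
tool_pos: [459.7, 238.1, 239.7]
tcp_rot: [-3.141, -0.002, 0.122]
contact_force: [-7.1, -0.2, 21.4]
grip_width: 0.4
time: 3.0
tool_pos: [459.6, 238.1, 239.2]
tcp_rot: [-3.141, -0.003, 0.122]
contact_force: [-11.0, -1.4, 33.9]
grip_width: 0.4
```

Hard stop is at TCP z≈240. Now full strokes.

```bash
python3 -m pendant '[[[0,0,-0.03],[0,0,0],0],[[0,0,-0.054],[0,0,0],0],[[0,0,-0.054],[0,0,0],0],[[0,0,-0.054],[0,0,0],0],[[0,0,-0.04],[0,0,0],0],[[0,0,-0.026],[0,0,0],0],[[0,0,-0.012],[0,0,0],0],[[0,0,-0.003],[0,0,0],0],[[0,0,-0.002],[0,0,0],0],[[0,0,-0.002],[0,0,0],0]]'
python3 -m pendant '[[[0,0,-0.03],[0,0,0],0],[[0,0,-0.052],[0,0,0],0],[[0,0,-0.052],[0,0,0],0],[[0,0,-0.052],[0,0,0],0],[[0,0,-0.038],[0,0,0],0],[[0,0,-0.024],[0,0,0],0],[[0,0,-0.010],[0,0,0],0],[[0,0,-0.001],[0,0,0],0],[[0,0,0],[0,0,0],0],[[0,0,0],[0,0,0],0]]'
python3 - <<'E'
from h import *
c=capture("side");np.savez("side3.npz",**c)
cv2.imwrite("pics/p7.png",cv2.resize(c["color"][120:220,190:360,::-1],(800,470),interpolation=cv2.INTER_CUBIC))
E
```

```text
time: 3.83
tool_pos: [459.5, 238.4, 239.6]
tcp_rot: [-3.142, -0.002, 0.123]
contact_force: [-6.8, -3.8, 29.3]
grip_width: 0.1
time: 4.67
tool_pos: [459.4, 238.7, 239.5]
tcp_rot: [3.142, -0.002, 0.123]
contact_force: [-7.5, -3.3, 33.7]
grip_width: 0.5
```

View pics/p7.png

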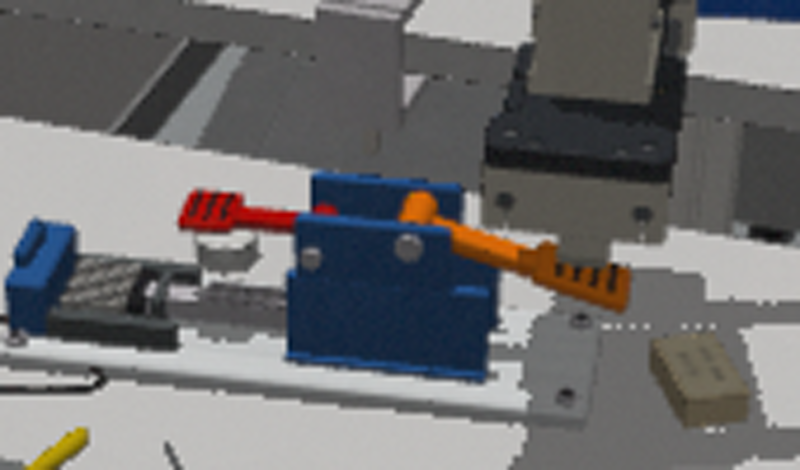

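The heat sink now spans about (60–145, 285), nearly at the stop. Two more strokes, with a slightly shallower bottom to spare force.

```bash
python3 -m pendant '[[[0,0,-0.03],[0,0,0],0],[[0,0,-0.052],[0,0,0],0],[[0,0,-0.052],[0,0,0],0],[[0,0,-0.052],[0,0,0],0],[[0,0,-0.038],[0,0,0],0],[[0,0,-0.024],[0,0,0],0],[[0,0,-0.010],[0,0,0],0],[[0,0,-0.003],[0,0,0],0],[[0,0,-0.001],[0,0,0],0],[[0,0,-0.001],[0,0,0],0]]'
python3 -m pendant '[[[0,0,-0.03],[0,0,0],0],[[0,0,-0.051],[0,0,0],0],[[0,0,-0.051],[0,0,0],0],[[0,0,-0.051],[0,0,0],0],[[0,0,-0.037],[0,0,0],0],[[0,0,-0.023],[0,0,0],0],[[0,0,-0.009],[0,0,0],0],[[0,0,-0.002],[0,0,0],0],[[0,0,0],[0,0,0],0],[[0,0,0],[0,0,0],0]]'
python3 -m pendant '[[[0,0,-0.03],[0,0,0],0],[[0,0,-0.06],[0,0,0],0],[[0,0,-0.07],[0,0,0],0],[[0,0,-0.07],[0,0,0],0],[[0,0,-0.07],[0,0,0],0]]'
python3 - <<'E'
from h import *
o=[]
for n in("top","side"):
    c=capture(n);np.savez(f"{n}4.npz",**c)
    im=c["color"][:,:,::-1];im=im[95:195,285:360] if n=="top" else im[120:220,190:360]
    o.append(cv2.resize(im,None,fx=3.2,fy=3.2,interpolation=cv2.INTER_CUBIC))
cv2.imwrite("pics/p8.png",np.hstack(o))
print(get_obs()["tool_pos"])
E
```

```text
time: 5.55
tool_pos: [459.3, 238.8, 239.6]
tcp_rot: [3.141, -0.001, 0.124]
contact_force: [-5.1, -3.3, 30.0]
grip_width: 0.6
time: 6.38
tool_pos: [458.6, 238.9, 239.3]
tcp_rot: [3.141, 0.001, 0.124]
contact_force: [-7.6, -3.5, 30.6]
grip_width: 0.1
time: 6.8
tool_pos: [458.6, 238.9, 306.5]
tcp_rot: [3.141, 0.003, 0.124]
contact_force: [-0.2, -1.0, -0.5]
grip_width: 0.6
[458.4542989  238.84522702 305.99754616]
```

View pics/p8.png

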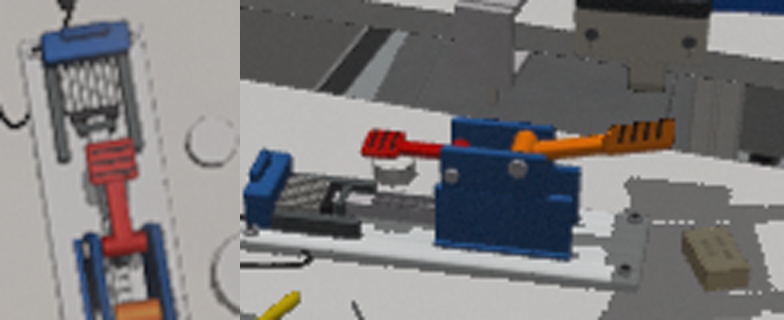

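The heat sink now lies against the stop: top crop (90,85), touching the blue stop at y≈60, with the black pad at (95,120) behind it. The trigger is up again. One more stroke, stopping midway to read whether the jaw is really squeezing.

```bash
python3 -m pendant '[[[0,0,0.02],[0,0,0],0],[[0,0,0.035],[0,0,0],0],[[0,0,0.05],[0,0,0],0],[[0,0,0.057],[0,0,0],0],[[0,0,0.057],[0,0,0],0]]'
python3 -m pendant '[[[0,0,0.007],[0,0,0],0],[[0,0,0.011],[0,0,0],0],[[0,0,0.011],[0,0,0],0],[[0,0,0.011],[0,0,0],0]]'
python3 -m pendant '[[[0,0,-0.03],[0,0,0],0],[[0,0,-0.06],[0,0,0],0],[[0,0,-0.09],[0,0,0],0],[[0,0,-0.09],[0,0,0],0],[[0,0,-0.09],[0,0,0],0]]'
python3 - <<'E'
from h import *
t0=dict(np.load("top4.npz"));t=capture("top");s0=dict(np.load("side4.npz"));s=capture("side");np.savez("top5.npz",**t);np.savez("side5.npz",**s)
d=cv2.absdiff(t["color"],t0["color"]).max(2)[95:160,285:345];print((d>40).sum())
d=cv2.absdiff(s["color"],s0["color"]).max(2)[165:200,190:290];print((d>40).sum())
# heat sink along axis profile, top view at z=28, clamp frame origin (573,257)
for x in range(60,140,3):
    p=np.array([573,257.2])+np.array([.9924,.1231])*x
    u=proj(t,[[*p,28]])[0];print(x,t["color"][int(round(u[1])),int(round(u[0]))].tolist(),end=" ")
E
```

```text
time: 7.32
tool_pos: [458.2, 238.9, 249.3]
tcp_rot: [3.141, 0.005, 0.124]
contact_force: [-3.8, -1.6, 11.5]
grip_width: 0.6
time: 7.65
tool_pos: [458.3, 238.9, 242.7]
tcp_rot: [3.141, 0.001, 0.124]
contact_force: [-12.6, -4.5, 39.9]
grip_width: 0.4
time: 8.07
tool_pos: [459.1, 239.1, 330.3]
tcp_rot: [-3.142, -0.001, 0.124]
contact_force: [-0.5, 0.7, -0.5]
grip_width: 0.4
0
0
60 [93, 65, 64] 63 [148, 69, 67] 66 [132, 64, 63] 69 [106, 63, 62] 72 [146, 80, 79] 75 [165, 154, 153] 78 [178, 176, 175] 81 [128, 126, 126] 84 [81, 82, 82] 87 [164, 161, 161] 90 [148, 147, 146] 93 [57, 56, 56] 96 [63, 61, 60] 99 [146, 144, 144] 102 [134, 132, 131] 105 [119, 117, 117] 108 [140, 139, 137] 111 [118, 117, 115] 114 [134, 132, 132] 117 [129, 128, 127] 120 [129, 127, 126] 123 [112, 111, 110] 126 [43, 47, 52] 129 [47, 57, 79] 132 [64, 93, 142] 135 [64, 93, 141] 138 [64, 89, 133]
```

Nothing moved, and the stroke blocked at 40 N, so the jaw is squeezing: the heat sink spans clamp x≈97–125, which is home. On to the release lever.

```bash
python3 -m pendant '[[[0.168,-0.0055,0],[0,0,0],0],[[0.168,-0.0055,0],[0,0,0],0],[[0.168,-0.0055,0],[0,0,0],0],[[0.168,-0.0055,0],[0,0,0],0],[[0.168,-0.0055,0],[0,0,0],0],[[0.168,-0.0055,0.03],[0,0,0],0],[[0.168,-0.0055,0.06],[0,0,0],0],[[0.168,-0.0055,0.06],[0,0,0],0],[[0.168,-0.0055,0.06],[0,0,0],0]]'
python3 - <<'E'
from h import *
o=[]
for n in("top","side"):
    c=capture(n)
    im=c["color"][:,:,::-1];im=im[95:195,285:360] if n=="top" else im[110:210,190:360]
    o.append(cv2.resize(im,None,fx=3.2,fy=3.2,interpolation=cv2.INTER_CUBIC))
cv2.imwrite("pics/p9.png",np.hstack(o))
E
```

```text
time: 8.92
tool_pos: [624.2, 265.1, 266.9]
tcp_rot: [3.14, 0.008, 0.124]
contact_force: [-0.0, 0.1, 0.5]
grip_width: 0.5
```

View pics/p9.png

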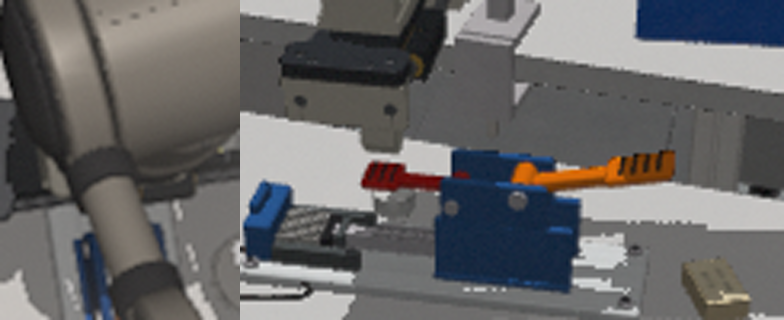

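Fingertips (382,150) are directly above the red pad (385,172). Pressing and holding.

```bash
python3 -m pendant '[[[0,0,0.01],[0,0,0],0],[[0,0,0.018],[0,0,0],0],[[0,0,0.024],[0,0,0],0],[[0,0,0.029],[0,0,0],0],[[0,0,0.029],[0,0,0],0],[[0,0,0.029],[0,0,0],0],[[0,0,0.029],[0,0,0],0],[[0,0,0.029],[0,0,0],0],[[0,0,0.029],[0,0,0],0],[[0,0,0.029],[0,0,0],0]]'
python3 -m pendant '[[[0,0,0.001],[0,0,0],0],[[0,0,0.001],[0,0,0],0],[[0,0,0.001],[0,0,0],0],[[0,0,0.001],[0,0,0],0],[[0,0,0.001],[0,0,0],0]]'
python3 - <<'E'
from h import *
c=capture("side");cv2.imwrite("pics/p10.png",cv2.resize(c["color"][120:220,190:360,::-1],(800,470),interpolation=cv2.INTER_CUBIC))
E
```

```text
time: 9.85
tool_pos: [625.4, 265.4, 242.0]
tcp_rot: [-3.141, -0.002, 0.124]
contact_force: [5.6, 1.4, 4.3]
grip_width: 0.3
time: 10.27
tool_pos: [625.2, 265.3, 240.6]
tcp_rot: [3.142, -0.0, 0.124]
contact_force: [5.7, 1.1, 3.4]
grip_width: 0.3
```

View pics/p10.png

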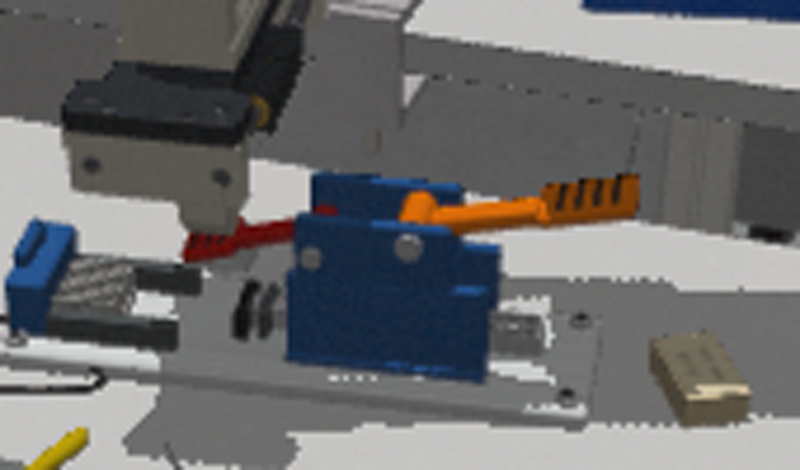

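The jaw has run back to the head (pad at (245,308)), the heat sink stays at the stop, and the lever is down. I'll hold a bit longer, slightly deeper, then lift clear.

```bash
python3 -m pendant '[[[0,0,0.003],[0,0,0],0],[[0,0,0.003],[0,0,0],0],[[0,0,0.003],[0,0,0],0],[[0,0,0.003],[0,0,0],0],[[0,0,0.003],[0,0,0],0],[[0,0,0.003],[0,0,0],0]]'
python3 -m pendant '[[[0,0,-0.01],[0,0,0],0],[[0,0,-0.03],[0,0,0],0],[[0,0,-0.06],[0,0,0],0],[[0,0,-0.1],[0,0,0],0],[[0,0,-0.13],[0,0,0],0],[[-0.05,0.1,-0.13],[0,0,0],0],[[-0.05,0.2,-0.13],[0,0,0],0],[[-0.05,0.2,-0.13],[0,0,0],0],[[-0.05,0.2,-0.13],[0,0,0],0],[[-0.05,0.2,-0.13],[0,0,0],0]]'
python3 - <<'E'
from h import *
o=[]
for n in("top","side"):
    c=capture(n)
    im=c["color"][:,:,::-1];im=im[95:265,285:375] if n=="top" else im[120:220,190:360]
    o.append(cv2.resize(im,(300,567) if n=="top" else (500,294),interpolation=cv2.INTER_CUBIC))
    if n=="top":
        t=c
o[1]=cv2.copyMakeBorder(o[1],0,567-294,0,0,0)
cv2.imwrite("pics/p11.png",np.hstack(o))
for x in list(range(35,60,3))+list(range(84,132,3)):
    p=np.array([573,257.2])+np.array([.9924,.1231])*x
    u=proj(t,[[*p,28]])[0];print(x,t["color"][int(round(u[1])),int(round(u[0]))].tolist(),end=" ")
E
```

```text
time: 10.82
tool_pos: [625.1, 265.4, 239.3]
tcp_rot: [-3.141, -0.001, 0.124]
contact_force: [1.5, 0.5, 11.8]
grip_width: 0.8
time: 11.65
tool_pos: [598.6, 59.1, 366.4]
tcp_rot: [-3.141, 0.006, 0.124]
contact_force: [0.9, 0.3, -0.1]
grip_width: 0.6
35 [168, 65, 63] 38 [166, 66, 62] 41 [163, 65, 62] 44 [170, 67, 65] 47 [135, 58, 55] 50 [158, 63, 61] 53 [122, 66, 65] 56 [164, 67, 64] 59 [131, 61, 60] 84 [171, 168, 168] 87 [170, 168, 167] 90 [172, 170, 170] 93 [111, 109, 109] 96 [89, 87, 85] 99 [137, 135, 135] 102 [128, 126, 124] 105 [114, 111, 111] 108 [132, 130, 129] 111 [111, 109, 108] 114 [126, 125, 124] 117 [122, 120, 120] 120 [121, 118, 118] 123 [104, 103, 102] 126 [41, 44, 47] 129 [47, 56, 77]
```

View pics/p11.png

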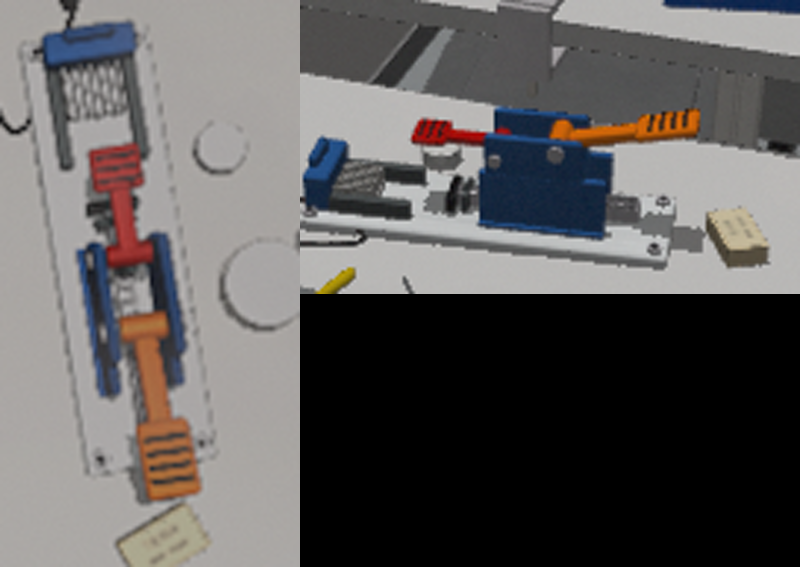

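The heat sink is square at the stop (95,90), the jaw pad is fully back, both levers are up and the bystanders are where they were. Handing in.

```bash
python3 -c "
from plant import *
print(close_job())"
```

```text
the job is handed in; nothing more can be done
None
```

I pumped the trigger six times until the heat sink was home. I then held the release lever down until the jaw had run back, lifted clear and handed the job in at about 12 s. `close_job` reports no verdict, so the result rests on the checks below.

- **Heat sink:** in the last top view it spans about clamp x 95–125 mm and lies square against the stop. It did not move when the jaw ran back.
- **Jaw:** the last stroke moved nothing visible, which showed the jaw was already squeezing. After the release it looks fully back against the head. I judged that by eye, since the red lever hides the pad in the top view.
- **Levers and surroundings:** in the final pictures both levers look up, and the fuse pack, reel and tin beside the clamp look unmoved. The side cutters were outside those crops, but the arm never went near them. The arm ended well clear of everything.
- **Highest force:** on the last trigger stroke the wrist read 39.9 N upward, about 42 N in all. That was the fingertips pressing the lever, not the arm or gripper body, so I don't expect it to break the 40 N body limit, but it is close.
- **One disagreement:** the middle of the base plate came out about 12 mm ahead of the origin implied by the pads, head and stop. I went by the pads, and the presses landed on them.

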